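Dock the tube rack and snap its seesaw catch

ROBOT

A 7-joint arm with a two-finger parallel gripper is mounted at the origin on a cart in front of the work surface, level with it; the furniture and walls round the work are solid. World frame = base frame: x ahead of the robot, y to its left, z up, the work surface at z = 0. Lengths are in m, angles in rad, forces in N, time in s.
With the tool pointing down it reaches from about 0.375 to 0.925 m from the base axis. Payload 3.1 kg.
Tool frame: the origin (TCP) lies between the finger pads; the fingertips stand 19 mm ahead of it and the grasp point (between the pads) is the TCP; z points along the fingers, y is the line along which they close (so a half turn about z gives the same grasp; the last joint's range is limited). The gripper opens to 85 mm and grips with 20 to 120 N. Pads are 22 mm wide; open, the fingers measure 114 mm over their backs; the gripper's body (76 mm by 85 mm) begins 54 mm behind the grasp point. The pads swing forward as they close: fully open they stand 13 mm farther back than shut.
Start: joints at [1.246, 0.383, 0.044, 1.598, -0.018, 1.161, -0.05], TCP at [0.146, -0.633, 0.25] pointing down, gripper open.
Joint ranges: [-2.61, 2.61], [-0.41, 2.15], [-1.48, 1.57], [0, 2.5], [-1.57, 4.71], [0.05, 1.97], [-2.85, 2.85]. Speed limits (rad/s): [2.79, 2.79, 3.14, 3.14, 3.14, 3.14, 3.14].

INTERFACE

Orientations are given as a unit quaternion [x, y, z, w].
In Python, from bench import move_ptp, movel, move_j, move_gripper, pause, inverse_kinematics, read_camera, camera_params, MotionError, sign_off, look_for, tip_of, read_time_s, read_qpos, read_joint_vel, read_effort, read_eef_pos, read_tcp_rot, read_ft_force, read_ft_torque, read_finger_gap, read_grasp_force gives the robot as it stands. Calls block until the motion is done:
- move_ptp(position, orientation): joint-space move of the TCP to a pose.
- movel(position, orientation=None, speed=0.15): straight line of the TCP; orientation=None keeps the orientation; speed is the mean speed in m/s.
- move_j(angles): joint-space move.
- move_gripper(opening, effort=None): finger opening in m; effort is the grip in N (None keeps the last); returns when the fingers have stopped.
- pause(seconds).
- inverse_kinematics(position, orientation): joint angles nearest the present ones, or None.
- read_camera(name): name is "scene" or "side" or "wrist"; returns the picture (480x640x3 uint8, red, green, blue); there is no depth.
- camera_params(name): a dict with "K" (3x3 intrinsics, pixels), "dist_coeffs" ([k1, k2, p1, p2, k3] as OpenCV has them; the pictures are not rectified), "camera_from_world" (4x4, takes a point from world to camera coordinates). Camera axes: x right, y down, z forward; pixel columns grow to the right and rows downward; lengths in m; the calibration is good to about 2 mm. A picture is of the moment at which its call begins: read the wrist's pose just before it. camera_params takes no time and is no camera call; for the wrist camera it gives the pose at the moment of the call.
A pose or a line that the arm cannot do raises MotionError and nothing moves.
- sign_off(): hands the job in; it is judged then, once.
Trained networks look in the newest picture that a camera, given by its name, has taken for a name from the list of things; names that differ only in an ending like _2 or _b are one class to them, and where a whole thing is asked for, a point or a joint stands for the part that bears it (a point fixed in the world has none). Each returns a list of dicts, best first, with "confidence" (0 to 1); they miss things now and then, are a little off and sometimes report something else, mostly with a low value. They report only what shows in the picture. A call takes as long as a camera call. They do not tell look-alikes from the thing itself.
- look_for(camera, name): "at" ([column, row] in pixels, amid what is visible of it).
- tip_of(camera, name): "at" ([column, row] in pixels: a listed point, or the origin of a listed thing).
Readings, each from a call of its own:
- read_time_s(): time.
- read_qpos(): joint angles.
- read_joint_vel(): joint speeds.
- read_effort(): joint torques, N m.
- read_eef_pos(): TCP position.
- read_tcp_rot(): TCP orientation.
- read_ft_force(): force on the tool from outside, world axes, zero at the start.
- read_ft_torque(): the same for the moment, N m.
- read_finger_gap(): finger opening in m.
- read_grasp_force(): force on a finger pad.
Only numpy, scipy, OpenCV 4.12 (cv2) and the standard library are available. Lean on these libraries where they do the work, as an engineer would, in place of code of your own. Each camera call takes 0.05 s, during which the arm holds its last target. There are 200 camera calls.

TASK

Push the tube rack along its lane until it is fully home against the backstop, then press the round pad of the seesaw catch beside the lane until the catch snaps over behind the rack, and bed it down by keeping it pressed against its stop with about 12 N for half a second before letting go. Work gently: never push the rack or any part of the dock harder than 20 N, and leave the other things where they stand.

Things in the scene. Friction and masses are not known exactly. Their poses are not given: they have to be found in the camera images.
- dock: Fixed aluminium docking lane, plate 275 x 84 x 8 mm, catch bracket on its +y side. Origin on the bench under the centre of the home rack; x runs along the lane from its open end (x -180 mm) to the backstop (face x 75, top z 53), z up. Lane floor z 8; guide walls y 28 to 34 mm each side, top z 26. Bracket: x -107 to -63, y 65 to 95, top z 118 mm; nothing else of the dock is taller than z 53 but the catch.
- pad_foot (a point): Point on the bench (z 0) straight below the catch's press pad; dock x -85, y 125 mm. The pad: black disc 28 mm across on the outer wing, 45 mm outside the pivot (dock y 80, z 105); pressing it down closes the catch. Its stem is screwed out by an unmeasured amount: with the catch open the pad's top is anywhere from z 98 to 122 mm, so feel for it. The stem does not give. Pad centre within 3 mm of this point.
- catch (a joint): Seesaw catch: 0 = open, as found (pad up, tongue out of the lane); 0.32 rad = snapped over (pad down, tongue 3 mm behind the home rack). Hard stops at both. A spring drives it to the nearer end: the pad resists with about 7 N at first, falling to none at the centre (0.16 rad, pad pressed 7 mm); then it snaps away by itself. 14 mm from stop to stop at the pad.
- tongue_tip (a point): Tip of the catch's steel tongue (14 mm along the lane, 12 mm high). Open: dock x -85, y 32, z 40 mm, beside the lane; snapped over: y 14, z 58 mm, across the lane behind the rack. The catch's plain inner wing above it (dock y 44 to 80, z about 105) only reopens the catch.
- tube_rack: Orange tube rack, 150 long, 52 wide, 70 mm high, about 0.2 kg, four capped tubes standing in it (tops 92 mm above its underside). Stands in the lane with 2 mm play each side, 50 to 80 mm short of home. Origin: centre of its underside; y is its length, towards the dock's -x; z up. Solid end plates 52 x 70 mm, 75 mm from the origin; push the one at the lane's open end. Home: at the dock's origin.
- culture_bottle: Bystander: dark culture bottle 34 x 34 x 117 mm, origin at the centre of its underside; stands on the -y side of the dock.
- specimen_cup: Bystander: lidded specimen cup, 65 mm wide, 67 mm high, origin at the centre of its underside; stands on the -y side near the lane's open end.
- petri_dish: Bystander: petri dish 91 mm across, 15 mm high, origin at the centre of its underside; lies on the +y side of the dock beyond the catch.
Mind the look-alikes: they are no part of the job. What is shaped like the tube_rack but purple is not meant.

How it is judged:
On the way, in this order (a step that is already met when the one before it is completed fails the run):
1. the rack is pushed home against the backstop while the catch is still open (x of tube_rack in the frame of dock above -0.004 m and angle between tube_rack's own z axis and vertical below 0.06 rad and value of joint catch below 0.1 rad), for 0.2 s.
2. the catch has snapped over behind the rack and is pressed against its stop by the fingers with more than 6 N (value of joint catch above 0.29 rad and contact force between the fingers and dock above 6 N), for 0.2 s.
At the end, for the whole second after the job is handed in: The rack stands upright in the lane, at rest, within 4 mm of home against the backstop, and the catch is snapped over (above 0.29 rad) behind it (x of tube_rack in the frame of dock above -0.004 m and angle between tube_rack's own z axis and vertical below 0.06 rad and value of joint catch above 0.29 rad and linear speed of tube_rack below 0.02 m/s); the robot touches nothing.
It fails at once if the robot pushes any part of the dock or its catch with more than 25 N (contact force between any of the fingers, the arm and dock above 25 N).
It fails at once if the robot pushes the rack with more than 25 N (contact force between any of the fingers, the arm and tube_rack above 25 N).
It fails at once if the bottle, the cup or the petri dish is shifted by more than 30 mm (distance of any of culture_bottle, specimen_cup, petri_dish from where it was at the start of the episode above 0.03 m).
It also fails if it takes over 54 s, if anything falls off the work surface, if the arm or the gripper's body presses on something with over 40 N, if the wrist force passes 120 N, or if a joint passes its speed limit or range.

## Working session

There is one attempt and no reset: what is moved stays moved. The work goes in short steps, each a Python script; the robot and the scene stay as the last script left them, time stands still between calls to the robot, and variables do not carry over. Pictures are saved under pics/ and viewed, at most 10 in all, crops included, and the job is handed in when it is done.

```bash
mkdir -p pics; ls; python3 - <<'E'
from bench import *
import cv2
for c in ["scene","side"]:
    im=read_camera(c); cv2.imwrite(f"pics/{c}0.png",im[:,:,::-1])
    p=camera_params(c); print(c,p["K"],p["dist_coeffs"],p["camera_from_world"])
    for n in ["dock","pad_foot","tongue_tip","tube_rack","culture_bottle","specimen_cup","petri_dish"]:
        print(n,[(list(map(round,d["at"])),round(d["confidence"],2)) for d in tip_of(c,n)])
print(read_time_s(),read_eef_pos(),read_tcp_rot(),read_ft_force())
E
```

```text
pics
scene [[449.80450311   0.         331.6585003 ]
 [  0.         449.80450311 242.15313227]
 [  0.           0.           1.        ]] [-0.01467148  0.          0.          0.          0.        ] [[-8.58350691e-01 -5.13062623e-01 -9.14680600e-04  4.68715951e-01]
 [-3.30749977e-01  5.54703857e-01 -7.63484174e-01  2.64075530e-01]
 [ 3.92222569e-01 -6.55034637e-01 -6.45825890e-01  6.89908549e-01]
 [ 0.00000000e+00  0.00000000e+00  0.00000000e+00  1.00000000e+00]]
dock [([291, 270], 0.66)]
pad_foot [([274, 329], 0.66)]
tongue_tip [([309, 286], 0.75)]
tube_rack [([310, 282], 0.87), ([382, 213], 0.83)]
culture_bottle [([331, 236], 0.94)]
specimen_cup [([389, 268], 0.58)]
petri_dish [([228, 291], 0.81)]
side [[513.93089629   0.         312.86083934]
 [  0.         513.93089629 236.8325844 ]
 [  0.           0.           1.        ]] [-0.00460267  0.          0.          0.          0.        ] [[ 0.98137666 -0.1909135  -0.02125745 -0.5636788 ]
 [-0.09297345 -0.37523362 -0.92225575  0.11493458]
 [ 0.16809456  0.90705665 -0.38599541  1.0076225 ]
 [ 0.          0.          0.          1.        ]]
dock [([338, 260], 0.58)]
pad_foot [([297, 236], 0.73), ([350, 290], 0.2)]
tongue_tip [([301, 240], 0.84)]
tube_rack [([315, 257], 0.96), ([335, 334], 0.7)]
culture_bottle [([353, 288], 0.91)]
specimen_cup [([264, 292], 0.59), ([337, 258], 0.47)]
petri_dish [([263, 292], 0.55), ([358, 238], 0.54)]
0.8 [ 0.14616456 -0.63338956  0.25033713] [ 9.93574414e-01  1.13180750e-01 -5.09717528e-06  4.65166011e-05] [-0.20844964 -0.68882668 -0.82236252]
```

View pics/scene0.png

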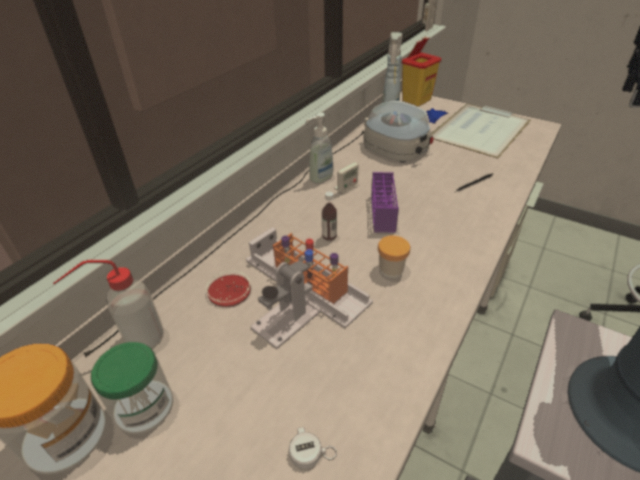

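View pics/side0.png

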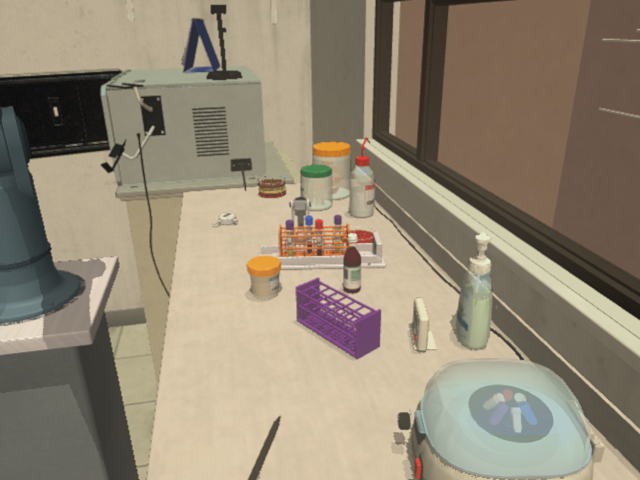

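```bash
cat > h.py <<'E'
import numpy as np, cv2
from bench import *
def ray(c,px):
    p=camera_params(c); K,d=np.array(p["K"]),np.array(p["dist_coeffs"]); T=np.array(p["camera_from_world"])
    n=cv2.undistortPoints(np.array([[px]],float),K,d)[0,0]
    return -T[:3,:3].T@T[:3,3], T[:3,:3].T@np.array([n[0],n[1],1])
def onz(c,px,z):
    o,v=ray(c,px); return o+v*(z-o[2])/v[2]
def proj(c,P):
    p=camera_params(c); T=np.array(p["camera_from_world"])
    return cv2.projectPoints(np.array(P,float).reshape(-1,1,3),cv2.Rodrigues(T[:3,:3])[0],T[:3,3],np.array(p["K"]),np.array(p["dist_coeffs"]))[0][:,0]
E
python3 - <<'E'
from h import *
D={"dock":[(291,270),(338,260),0],"pad_foot":[(274,329),(297,236),0],"rack":[(310,282),(315,257),.008],"purple":[(382,213),(335,334),0],"bottle":[(331,236),(353,288),0],"cup":[(389,268),(264,292),0],"petri":[(228,291),(358,238),0]}
np.set_printoptions(precision=3,suppress=True)
for k,(a,b,z) in D.items(): print(k,onz("scene",a,z),onz("side",b,z))
E
```

```text
dock [0.639 0.009 0.   ] [0.633 0.014 0.   ]
pad_foot [0.577 0.152 0.   ] [0.568 0.171 0.   ]
rack [0.581 0.025 0.008] [0.584 0.024 0.008]
purple [ 0.564 -0.267  0.   ] [ 0.56  -0.266  0.   ]
bottle [ 0.625 -0.129  0.   ] [ 0.632 -0.117  0.   ]
cup [ 0.467 -0.101  0.   ] [ 0.459 -0.094  0.   ]
petri [0.712 0.122 0.   ] [0.709 0.123 0.   ]
```

The scene view shows the orange rack at (310,282) and the purple look-alike at (382,213). In the side view they are at (315,257) and (335,334). Orange is the one described, so I'm choosing that one. I'll check it from close with the wrist camera.

```bash
python3 - <<'E'
from h import *
np.set_printoptions(precision=3,suppress=True)
T=np.array(camera_params("wrist")["camera_from_world"])
print("cam pos rel",-T[:3,:3].T@T[:3,3]-read_eef_pos(), "axis",T[2,:3])
psi=-0.17
q=[np.cos(psi/2),np.sin(psi/2),0,0]
move_ptp([0.56,0.04,0.36],q)
move_gripper(0.0)
print(read_time_s(),read_qpos(),read_ft_force())
T=np.array(camera_params("wrist")["camera_from_world"])
print(-T[:3,:3].T@T[:3,3]-read_eef_pos())
im=read_camera("wrist"); cv2.imwrite("pics/w0.png",im[:,:,::-1])
for n,z in [("dock",0),("pad_foot",0),("tongue_tip",.04),("tube_rack",.008),("culture_bottle",0),("specimen_cup",0),("petri_dish",0)]:
    print(n,[(np.round(d["at"]),round(d["confidence"],2),onz("wrist",d["at"],z)) for d in tip_of("wrist",n)])
E
```

```text
cam pos rel [0.078 0.019 0.124] axis [-0.304 -0.07  -0.95 ]
4.375 [ 0.551  0.219 -0.8    1.644  0.16   1.347 -2.014] [-0.077  0.223 -0.266]
[ 0.078 -0.012  0.124]
dock [(array([434., 230.]), 0.25, array([ 0.465, -0.098,  0.   ]))]
pad_foot [(array([226., 180.]), 0.77, array([0.576, 0.155, 0.   ]))]
tongue_tip [(array([302., 190.]), 0.82, array([0.555, 0.061, 0.04 ]))]
tube_rack [(array([327., 156.]), 0.82, array([0.584, 0.025, 0.008])), (array([564., 136.]), 0.74, array([ 0.56 , -0.262,  0.008])), (array([299., 190.]), 0.23, array([0.549, 0.066, 0.008]))]
culture_bottle [(array([440.,  97.]), 0.66, array([ 0.629, -0.118,  0.   ]))]
specimen_cup [(array([437., 230.]), 0.73, array([ 0.465, -0.101,  0.   ]))]
petri_dish [(array([226.,  67.]), 0.59, array([0.705, 0.124, 0.   ]))]
```

View pics/w0.png

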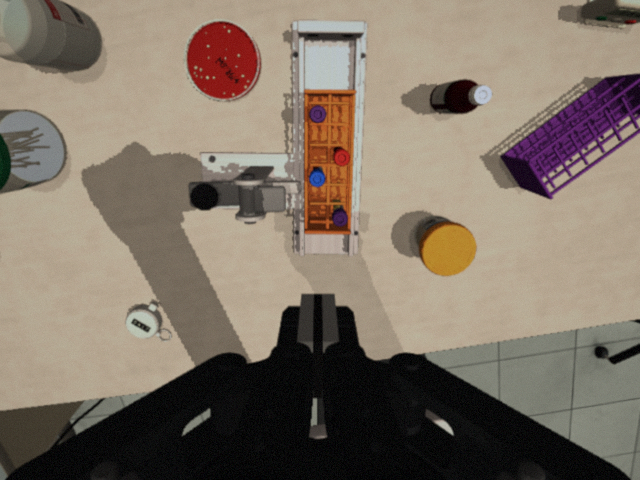

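The wrist view shows the orange rack at (330,160) in the lane with the backstop at (330,28). The pad is at (204,196), the purple rack at (575,135), the cup at (447,248) and the bottle at (462,96). I'll take a zoomed crop to fit the dock.

```bash
python3 - <<'E'
import cv2
im=cv2.imread("pics/w0.png")[10:265,180:380]
cv2.imwrite("pics/w0c.png",cv2.resize(im,None,fx=2.35,fy=2.35,interpolation=cv2.INTER_CUBIC))
E
```

```text
(no output)
```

View pics/w0c.png

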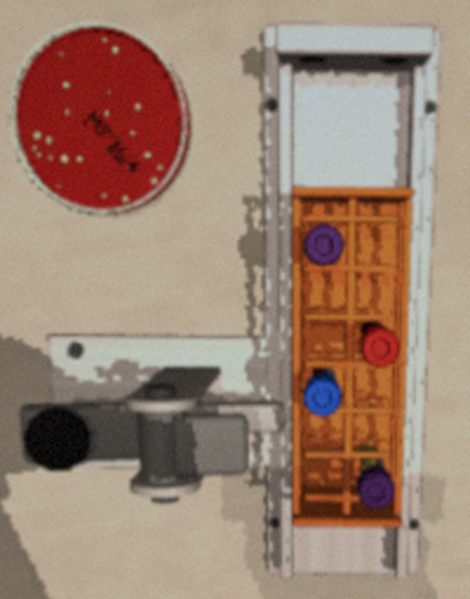

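The crop shows the backstop face edge at v≈53, the wall ends at (287,574) and (404,574), the rack top corners at (293,188), (411,190), (293,525) and (405,525), and the pad at (57,438). I'll fit the dock pose to these.

```bash
python3 - <<'E'
from h import *
from scipy.optimize import least_squares
np.set_printoptions(precision=4,suppress=True)
px=lambda u,v:np.array([180+u/2.35,10+v/2.35])
obs=[px(287,574),px(404,574),px(293,188),px(411,190),px(293,525),px(405,525),px(57,438)]
def W(p,P):
    c,s=np.cos(p[2]),np.sin(p[2]); P=np.atleast_2d(P)
    return np.c_[p[0]+c*P[:,0]-s*P[:,1],p[1]+s*P[:,0]+c*P[:,1],P[:,2]]
def f(p):
    s,ph=p[3],p[4]
    P=[(-.18,.031,.026),(-.18,-.031,.026),(s+.075,.026,.078),(s+.075,-.026,.078),(s-.075,.026,.078),(s-.075,-.026,.078),(-.085,.125,ph)]
    r=(proj("wrist",W(p,P))-obs)
    b=proj("wrist",W(p,[(.075,.034,.053),(.075,-.034,.053)]))
    return np.r_[r.ravel(),b[0,1]-(10+54/2.35),b[1,1]-(10+52/2.35)]
r=least_squares(f,[.636,.011,-.17,-.06,.11],loss="soft_l1")
print(r.x,r.fun)
p=r.x
print("pad",W(p,(-.085,.125,0)))
for c in ["scene","side"]:
    print(c,proj(c,W(p,[(0,0,0),(-.085,.125,0),(p[3],0,.008)])))
np.save("dock.npy",p)
E
```

```text
[ 0.6385  0.015  -0.1753 -0.0576  0.1044] [ 0.1551  3.3615 -0.6665  3.5435 -0.83   -0.5405  1.7589 -1.11    0.038
  1.1178 -0.3599  1.3026  0.3907  0.5338 -2.7317 -1.4817]
pad [[0.5766 0.1529 0.    ]]
scene [[289.6086 271.7375]
 [274.0176 329.2899]
 [309.8354 281.9973]]
side [[340.2032 259.5793]
 [301.6889 238.4679]
 [313.9195 256.9664]]
```

```bash
cat >> h.py <<'E'
np.set_printoptions(precision=4,suppress=True)
p=np.load("dock.npy"); c_,s_=np.cos(p[2]),np.sin(p[2])
Q=[np.cos(p[2]/2),np.sin(p[2]/2),0,0]
ex=np.array([c_,s_,0])
def D(x,y,z): return [p[0]+c_*x-s_*y,p[1]+s_*x+c_*y,z]
E
python3 - <<'E'
from h import *
Y,Z=-.008,.056
move_ptp(D(-.178,Y,.16),Q)
movel(D(-.178,Y,Z),speed=.12)
f0=np.array(read_ft_force()); print(read_time_s(),f0,read_eef_pos()-np.array(D(-.178,Y,Z)))
x=-.178; n=0
while x<-.06:
    # face ~ x+.011; home when x+.011=-.075 -> x=-.086
    fx=None
    dx=.008 if x<-.155 else (.004 if x<-.098 else .0008)
    x+=dx; movel(D(x,Y,Z),speed=.05)
    F=np.array(read_ft_force())-f0; fx=-F@ex; n+=1
    if n%4==0 or fx>2: print(round(x,4),round(fx,2),F,round(read_time_s(),2))
    if fx>6: break
pe=np.array(read_eef_pos())-np.array([p[0],p[1],0]); print("tcp dock x",pe@ex)
pause(.3); print((np.array(read_ft_force())-f0), read_time_s())
im=read_camera("wrist"); cv2.imwrite("pics/w1.png",im[:,:,::-1])
im=read_camera("scene"); cv2.imwrite("pics/s1.png",cv2.resize(im[200:360,220:400,::-1],None,fx=3,fy=3))
E
```

```text
6.6833 [ 0.2107 -0.3245 -0.2119] [0.0008 0.0002 0.0006]
-0.15 0.7 [-0.6678  0.2413  0.4735] 7.86
-0.134 1.12 [-0.9361  1.1542  0.264 ] 8.86
-0.118 0.31 [-0.3117  0.0051 -0.0381] 9.86
-0.102 0.61 [-0.4544  0.9507  0.2321] 10.86
-0.0964 2.74 [-2.7756  0.0392  1.1734] 11.61
-0.0956 0.62 [-0.6171  0.0657 -0.6086] 11.86
-0.094 2.14 [-2.1703  0.0055 -0.2125] 12.36
-0.0924 2.13 [-1.9071  1.4541 -0.4953] 12.86
-0.0892 1.87 [-1.7119  1.0336  0.4297] 13.86
-0.0876 3.21 [-3.1454  0.6682  1.6873] 14.36
-0.0868 5.9 [-5.7686  1.2359  2.8412] 14.61
-0.086 6.48 [-6.3668  1.2084  4.0771] 14.86
tcp dock x -0.0882251980161038
[-6.3342  1.0754  4.7875] 15.1583
```

```bash
python3 - <<'E'
from h import *
f0=np.array([.2107,-.3245,-.2119])
x=-.086
for i in range(3):
    x+=.0007; movel(D(x,-.008,.056),speed=.05); fx=-(np.array(read_ft_force())-f0)@ex; print(x,fx,(np.array(read_eef_pos())-np.array([p[0],p[1],0]))@ex)
    if fx>10: break
E
```

```text
-0.08529999999999999 9.165930219465212 -0.08825464839648321
-0.08459999999999998 10.0068786570387 -0.08825831298279137
```

View pics/s1.png

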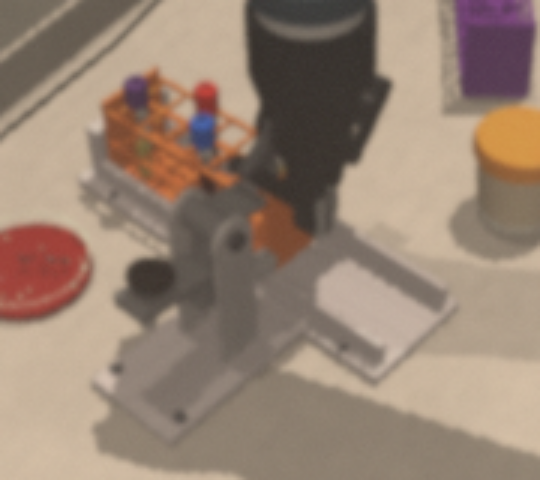

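View pics/w1.png

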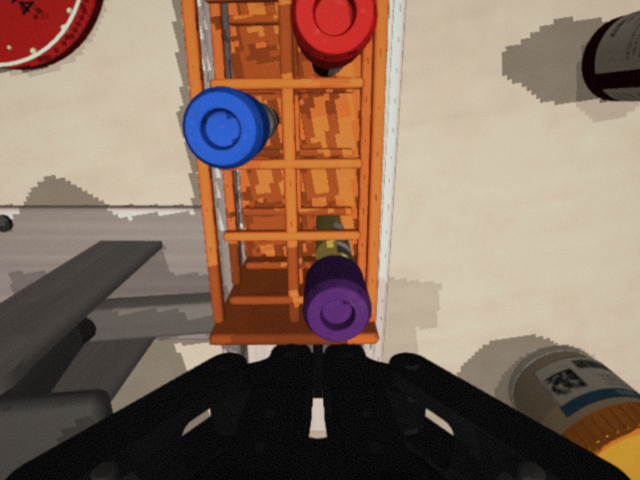

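Both pictures show the rack against the backstop with the finger at its open end plate (290,335 in the wrist view). The catch is still open, with its pad up at (150,277) in the scene crop. Next I'll retreat, verify and move over the pad.

```bash
python3 - <<'E'
from h import *
movel(D(-.10,-.008,.056),speed=.05)
movel(D(-.15,-.008,.056),speed=.12)
movel(D(-.15,-.008,.19),speed=.2)
move_ptp(D(-.17,.05,.36),Q)
im=read_camera("wrist"); cv2.imwrite("pics/w2.png",im[:,:,::-1])
for n,z in [("tube_rack",.008),("pad_foot",0)]:
    for d in tip_of("wrist",n)[:2]:
        w=onz("wrist",d["at"],z)-np.array([p[0],p[1],0]); print(n,d["confidence"],"dock",w@ex,w@[-s_,c_,0])
c=proj("wrist",[D(-.03,.04,.05)])[0].astype(int); print(c,proj("wrist",[D(-.085,.125,.105),D(-.075,0,.078),D(.075,0,.078),D(.075,0,.053)]))
print(read_time_s())
E
```

```text
tube_rack 0.66 dock -0.00268381665254772 0.001939040115538629
tube_rack 0.64 dock -0.028616003465290616 -0.2851383641108189
pad_foot 0.7 dock -0.08896956615635412 0.12509187530984547
[325  45] [[234.5441 102.0946]
 [367.2171  91.1904]
 [372.5313 -88.7726]
 [368.925  -76.0805]]
18.5
```

View pics/w2.png

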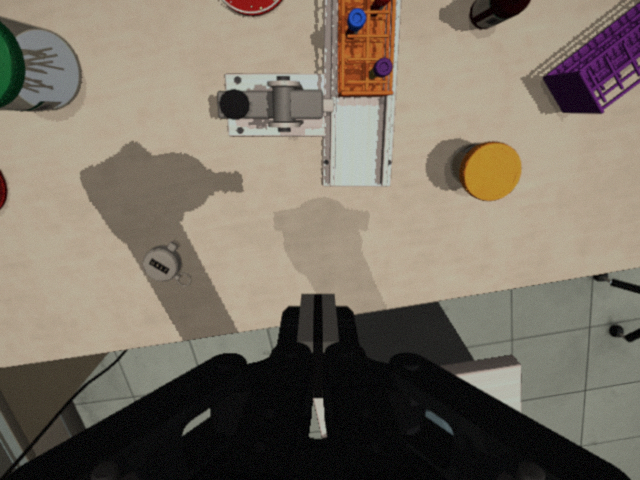

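The rack's rear edge is at (367,96), level with the tongue, and the pad is at (235,103). I'll check the gap at the backstop from above on the way to the pad.

```bash
python3 - <<'E'
from h import *
move_ptp(D(-.07,.05,.30),Q)
im=read_camera("wrist")[:,:,::-1]
P=proj("wrist",[D(.075,0,.053),D(-.085,.125,.105),D(-.075,0,.078)]); print(P)
P=P.astype(int)
x0=max(P[1,0]-40,0); y0=max(P[0,1]-40,0); cr=im[y0:P[1,1]+60,x0:P[0,0]+80]; print(x0,y0,cr.shape,read_time_s())
k=min(800/cr.shape[1],600/cr.shape[0]); print(k); cv2.imwrite("pics/w3.png",cv2.resize(cr,None,fx=k,fy=k,interpolation=cv2.INTER_CUBIC))
E
```

```text
[[377.1992  29.4139]
 [231.6945 224.6115]
 [373.9619 205.6145]]
191 0 (284, 266, 3) 19.0917
2.112676056338028
```

View pics/w3.png

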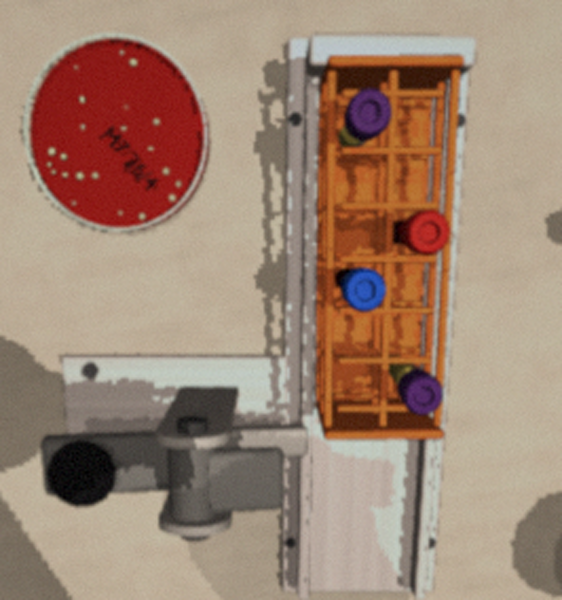

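The rack's front end is flush against the backstop at (390,62) in the crop, with no gap. The pad is at (80,473), within about 2 mm of the prediction. Now I'll feel for the pad and press it.

```bash
python3 - <<'E'
from h import *
X,Yp=-.0855,.1265
move_ptp(D(X,Yp,.18),Q)
movel(D(X,Yp,.147),speed=.1)
f0=np.array(read_ft_force()); z=.147; zc=None; peak=0; over=False
while z>.095:
    z-=.001 if not over else .0006
    movel(D(X,Yp,z),speed=.05)
    fz=(np.array(read_ft_force())-f0)[2]; za=read_eef_pos()[2]
    if zc is None and fz>2.5: zc=za; print("contact",z,za,fz,read_time_s())
    if zc:
        print(round(z,4),round(za,4),round(fz,2))
        if zc-za>.009: over=True
    if fz>11.5 or (fz>9.5 and not over and zc and False): break
h=[]
for _ in range(7): pause(.1); h.append(round((np.array(read_ft_force())-f0)[2],1))
print(h,read_time_s(),read_eef_pos())
np.save("f0.npy",f0)
cv2.imwrite("pics/s4.png",cv2.resize(read_camera("scene")[200:360,220:400,::-1],None,fx=3,fy=3))
E
```

```text
contact 0.12099999999999997 0.12183310818924167 5.133756014431747 26.7
0.121 0.1218 5.13
0.12 0.1209 5.37
0.119 0.1197 5.98
0.118 0.1184 4.05
0.117 0.1169 2.63
0.116 0.1156 1.31
0.115 0.1146 1.06
0.114 0.1137 -0.95
0.113 0.1128 -0.43
0.1124 0.1123 -1.51
0.1118 0.1118 -0.01
0.1112 0.1111 -0.75
0.1106 0.1105 0.04
0.11 0.1099 0.51
0.1094 0.1093 -0.22
0.1088 0.1087 -0.04
0.1082 0.1081 0.43
0.1076 0.1075 -0.66
0.107 0.107 -0.34
0.1064 0.1067 2.41
0.1058 0.1066 4.82
0.1052 0.1065 8.37
0.1046 0.1064 10.28
0.104 0.1064 14.2
[np.float64(12.9), np.float64(13.5), np.float64(13.6), np.float64(13.3), np.float64(13.2), np.float64(12.7), np.float64(13.2)] 33.15 [0.5765 0.1546 0.1064]
```

The pad was felt, the catch snapped over, and it was held on its stop at about 13 N for 0.7 s. Now I'll let go and check.

```bash
python3 - <<'E'
from h import *
X,Yp=-.0855,.1265
movel(D(X,Yp,.115),speed=.03); movel(D(X,Yp,.20),speed=.15)
move_ptp(D(-.09,.05,.30),Q)
cv2.imwrite("pics/w5.png",cv2.resize(read_camera("wrist")[0:300,180:480,::-1],None,fx=2,fy=2)); print(read_time_s(),read_ft_force())
E
```

```text
35.05 [ 0.0425  0.4177 -0.2139]
```

View pics/w5.png

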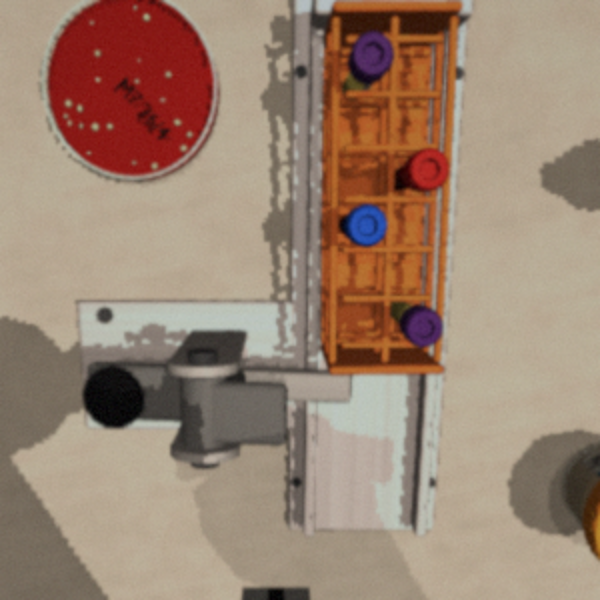

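The tongue is now across the lane at (335,387), right behind the rack's end plate at (385,368). The rack is still against the backstop and the robot is clear of everything.

```bash
python3 -c "
from bench import *
print(sign_off())"
```

```text
the job is handed in; nothing more can be done
None
```

The job is handed in: the rack is home against the backstop, and the catch snapped over behind it and was held on its stop at about 13 N for 0.7 s. My force readings stayed below 15 N, the robot let go clear of everything, and no verdict came back.

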